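Spring the staple tray and trap it

ROBOT

A 6-joint arm with a two-finger parallel gripper is mounted at the origin on the work surface. World frame = base frame: x ahead of the robot, y to its left, z up, the work surface at z = 0. Lengths are in mm, angles in degrees, forces in N, time in s.
With the tool pointing down it reaches from about 375 to 825 mm from the base axis. Payload 5.5 kg.
Tool frame: the origin (TCP) lies at the very end of the fingers, on their centre line; the grasp point (between the pads) lies 19 mm behind it (env.grip_depth is the distance from the TCP to the grasp point, in mm); z points along the fingers, y is the direction in which the jaws open and shut (so a half turn about z gives the same grasp; the last joint's range is limited). The gripper opens to 85 mm and grips with 20 to 120 N. Pads are 22 mm wide; open, the fingers measure 114 mm over their backs; the gripper's body (76 mm by 85 mm) begins 54 mm behind the grasp point. The pads swing forward as they close: fully open they stand 13 mm farther back than shut.
Start: joints at [-70.015, 17.962, -2.699, 69.339, 0, 90], TCP at [205.059, -563.867, 231.299] pointing down, gripper open.
Joint ranges: [-152.73, 152.73], [-39.44, 99.34], [-58.76, 71.6], [-118.89, 123.64], [-81.53, 83.1], [-180, 180]. Speed limits (degrees/s): [136.94, 136.94, 172.46, 180, 180, 180].

INTERFACE

Orientations are given as a 3x3 rotation matrix whose columns are the frame's x, y, z axes.
In Python, from bench import env gives the robot as it stands. The module is installed in compiled form; this text tells all that it offers.
- The arm moves only by the tool apply_moves, never from a script. Its argument "steps" is a list of rows, each an object with "slide": the shift along the world's x, y, z in cm, a list of three; "delta_rot": the turn, a rotation vector about the world's x, y, z in degrees, a list of three. In form: [{"slide": [tx, ty, tz], "delta_rot": [wx, wy, wz]}, ...]. A call has 1 to 8 rows; each row is the pose to reach, as a shift and turn from the pose commanded when the call began; what a row does not reach only later rows make up. A row lasts 1/8 s, in which the tool goes at most 62.5 mm and 10.7 degrees, less where a joint would pass 70% of its speed; a pose out of reach is approached as far as the arm can. A call with a gripper value outside its range is refused whole. "jaw" is the opening, from 0 (shut) to 1 (fully open), set as the call begins (left out, the last holds). The fingers move at their own pace and stop on an object; "newtons" is the grip in N (left out, the last holds). Time passes only in rows, so rows that repeat a pose let the fingers close. It gives the time, the measured TCP pose, the force and the opening at its end, in the units of the state.
- env.state(): the state, without advancing time (a new reading comes with each control period).
- env.capture(name): name is "side" or "top" or "wrist"; returns a dict with "pixels" (480x640x3 uint8, red, green, blue), "range_z" (480x640 float32, mm along the optical axis (not along the pixel's ray), 0 where there is no reading), "K" (3x3 intrinsics, pixels), "k1" (the pictures are not rectified: a ray, as slopes to the right and down, at radius r is drawn at 1 + k1 r^2 times it, then the intrinsics apply), "world_from_camera" (4x4, takes a point from camera to world coordinates). Camera axes: x right, y up, looking along -z (the intrinsics and any distortion apply to the point x, -y, -z); pixel columns grow to the right and rows downward; lengths in mm; the calibration is good to about 2 mm. A picture is of the moment at which its call begins.
- env.hand_in(): hands the job in, once; it reports no verdict.
Trained networks look in a picture, given as the dict that the camera call returned (one of the last four; its "shot" number tells which), for a name from the list of things; names that differ only in an ending like _2 or _b are one class to them, and where a whole thing is asked for, a point or a joint stands for the part that bears it (a point fixed in the world has none). Each returns a list of dicts, best first, with "conf" (0 to 1); they miss things now and then, are a little off and sometimes report something else, mostly with a low value. They report only what shows in the picture. A call takes as long as a camera call. They do not tell look-alikes from the thing itself.
- env.recognise(picture, name): "extent" ([left, top, width, height] in pixels, round what is visible of it).
The state is a dict: "t": time; "joint_positions": joint angles; "joint_velocities": joint speeds; "joint_efforts": joint torques, N m; "tool_pos": TCP position; "eef_rot": TCP orientation; "wrist_force": force on the tool from outside, world axes, zero at the start; "torque": the same for the moment, N m; "opening": opening from 0.0 (shut) to 1.0 (fully open).
Only numpy, scipy, OpenCV 4.12 (cv2) and the standard library are available. Lean on these libraries where they do the work, as an engineer would, in place of code of your own. Each camera call takes 0.05 s, during which the arm holds its last target.

TASK

The electric stapler on the art table needs refilling. Press its release key straight down with one finger and, as the spring throws the staple tray out of the nose, trap the tray with the other finger while more than half of it is still inside; do not pick up or carry anything, and leave the things around it alone. Finish while still holding the tray, with your finger against it and the tray standing out of the nose by about a finger's breadth, ready for me to take.

Things in the scene. Friction and masses are not known exactly. Their poses are not given: they have to be found in the camera images.
- stapler: low grey desktop electric stapler, 190 x 92 x 69 mm, fixed to the table, yaw varies. Origin on the table under the tray's centre line; x points to its rear, so the tray shoots out along -x; z up. In its frame, mm: black base with paper deck x -95 to 95, y -34 to 58, top z 24; rear housing x -15 to 95, y -34 to 58, top z 69. Nothing stands on the deck in front of the nose.
- stapler_nose (a point): middle of the front opening of the stapler's nose, at x -70, y 0, z 47 mm in the stapler's frame, turned as the stapler. The nose: x -70 to -15, y -18.5 to 18.5, top z 68 mm. Either side of it a low shoulder, x -70 to -15, top z 42 mm; the wider one on +y (y 18 to 58) carries the release key.
- key_top (a point): centre of the top of the release key, a ribbed grey cap 28 mm along the stapler's x by 24 mm along its y, on the +y shoulder; at x -50, y 41, z 49 mm in the stapler's frame when up, z 43 when down. It is pressed straight down.
- release_key (a joint): travel of the release key in m: 0 up, 0.006 fully down. It lets the tray go between 0.003 and 0.005. Its spring (1 N up, 2.2 N down) and the loaded latch together take about 2 to 4 N; it stops hard at the bottom and springs up when let go.
- staple_tray: loose steel staple tray in the nose, 75 long, 18 wide, 22 mm high, about 60 g. Origin centre of its underside; x along it to the rear. Latched: underside z 36, top z 58 mm. Once released a spring (2.5 N latched, 2.1 N at 15 mm out, 40 mm stroke) throws it out at once, up to 1 m/s, always too far if nothing stops it. A finger already standing ahead of its nose stops it.
- tray_nose (a point): centre of the tray's flat dark nose face (18 wide, 22 mm high, z 36 to 58 mm). In the stapler's frame its x is about -74 mm when latched; trapped, it should stand at -78 to -110 mm, about 5 to 36 mm out.
- spray_bottle: clear trigger spray bottle, 82 mm across, 210 mm high; origin centre of underside. Leave alone.
- staple_carton: small card carton of staples, 60 x 42 x 30 mm; origin centre of underside. Leave alone.
- glue_stick: upright glue stick, 33 mm across, 98 mm high; origin centre of underside. Leave alone.
Things that resemble listed ones, but are neither listed nor needed, are in the scene too. Of the things like the stapler, leave any that is pink or yellow; of the rest the smaller one is meant.

How it is judged (in metres and radians):
On the way, in this order (a step that is already met when the one before it is completed fails the run):
1. the release key is pressed (value of joint release_key above 0.002 m).
2. the tray has sprung out and is trapped by a finger, at rest (x of tray_nose in the frame of stapler between -0.11 and -0.078 m and contact force between staple_tray and the fingers above 0.3 N and linear speed of staple_tray below 0.03 m/s), for 0.2 s.
At the end, for the whole second after the job is handed in: the tray stands about 5 to 36 mm out of its latched place, level in the stapler's nose and at rest, held back by a finger that bears on it with more than 0.3 N; the program ends holding it so (x of tray_nose in the frame of stapler between -0.11 and -0.078 m and contact force between staple_tray and the fingers above 0.3 N and linear speed of staple_tray below 0.02 m/s and angle between staple_tray's own z axis and vertical below 0.15 rad); the arm keeps its last pose, push and grip.
It fails at once if the tray has shot out more than half its length (x of tray_nose in the frame of stapler below -0.11 m).
It fails at once if the tray is lifted, dropped or wrenched out of line (z of staple_tray in the frame of stapler above 0.044 m or z of staple_tray in the frame of stapler below 0.028 m or angle between staple_tray's own z axis and vertical above 0.3 rad).
It fails at once if a bystander is moved or lifted (distance of any of spray_bottle, staple_carton, glue_stick from where it was at the start of the episode above 0.02 m).
It also fails if it takes over 32 s, if anything falls off the work surface, if the arm or the gripper's body presses on something with over 40 N, if the wrist force passes 120 N, or if a joint passes its speed limit or range.

## Working session

There is one attempt and no reset: what is moved stays moved. The work goes in short steps, Python scripts to look and compute and a tool call to move; the robot and the scene stay as the last step left them, time stands still between calls to the robot, and variables do not carry over. Pictures are saved under pics/ and viewed, and the job is handed in when it is done.

Besides the shell and the picture viewer there is one more tool, called as name([rows], argument=value, ...), one row to a line, values as JSON. apply_moves: Moves the arm, as the interface text tells. Its arguments: {"type":"object","properties":{"steps":{"type":"array"},"jaw":{"type":"number"},"newtons":{"type":"number"}},"required":["steps"]}

```bash
mkdir -p pics; cat > h.py <<'E'
import numpy as np,cv2,pickle
from bench import env
def grab(n,f):
    c=env.capture(n); cv2.imwrite('pics/'+f+'.png',c['pixels'][:,:,::-1]); pickle.dump({k:c[k] for k in c},open('pics/'+f+'.pkl','wb')); return c
def load(f): return pickle.load(open('pics/'+f+'.pkl','rb'))
def rays(c,uv):
    K=np.array(c['K']);uv=np.atleast_2d(np.array(uv,float))
    return cv2.undistortPoints(uv.reshape(-1,1,2),K,np.array([c['k1'],0,0,0.])).reshape(-1,2)
def P(c,uv,z=None):
    r=rays(c,uv);uv=np.atleast_2d(uv)
    T=np.array(c['world_from_camera'])
    if z is None:
        d=np.array([c['range_z'][int(v),int(u)] for u,v in uv])
        p=np.c_[r[:,0]*d,-r[:,1]*d,-d]
        return p@T[:3,:3].T+T[:3,3]
    dd=np.c_[r[:,0],-r[:,1],-np.ones(len(r))]@T[:3,:3].T
    s=(z-T[2,3])/dd[:,2]
    return T[:3,3]+dd*s[:,None]
def cloud(c):
    v,u=np.mgrid[0:480,0:640]
    p=P(c,np.c_[u.ravel(),v.ravel()]).reshape(480,640,3); p[c['range_z']==0]=np.nan
    return p
def proj(c,X):
    T=np.linalg.inv(np.array(c['world_from_camera']));X=np.atleast_2d(X)
    p=X@T[:3,:3].T+T[:3,3]; q=np.c_[p[:,0]/-p[:,2],-p[:,1]/-p[:,2]]
    r2=(q**2).sum(1,keepdims=True);q=q*(1+c['k1']*r2);K=np.array(c['K'])
    return np.c_[q[:,0]*K[0,0]+K[0,2],q[:,1]*K[1,1]+K[1,2]]
E
python3 - <<'E'
from h import *
for n in ['top','side','wrist']:
    c=grab(n,n+'0')
    for t in ['stapler','key_top','staple_tray','spray_bottle','staple_carton','glue_stick']:
        for d in env.recognise(c,t): 
            e=d['extent'];
            print(n,t,round(d['conf'],2),np.round(e),np.round(P(c,[e[0]+e[2]/2,e[1]+e[3]/2])[0]) )
print(env.state())
E
```

```text
top stapler 0.96 [132. 292. 106. 115.] [199. 306.  95.]
top stapler 0.86 [326. 169.  78.  72.] [ 541. -121.   69.]
top stapler 0.69 [334.  72.  66.  74.] [ 776. -132.   68.]
top stapler 0.63 [362. 281. 117.  93.] [ 246. -247.   91.]
top key_top 0.7 [362.  74.  16.  16.] [ 853. -140.   47.]
top key_top 0.66 [351. 180.  10.   8.] [ 594. -102.   46.]
top key_top 0.66 [169. 306.  18.  22.] [271. 332.  65.]
top key_top 0.55 [394. 289.  21.  15.] [ 317. -215.   65.]
top spray_bottle 0.78 [162. 211.  52.  35.] [474. 276. 211.]
top staple_carton 0.88 [439. 138.  29.  30.] [ 671. -346.   37.]
top staple_carton 0.53 [352. 176.  11.  11.] [ 599. -105.   57.]
top glue_stick 0.52 [192. 153.  21.  19.] [645. 269.  87.]
side stapler 0.91 [300. 191.  75.  48.] [530. -94.  68.]
side stapler 0.77 [234. 160.  68.  37.] [ 765. -103.   66.]
side stapler 0.73 [407. 196.  59.  71.] [ 282. -163.   89.]
side stapler 0.66 [311. 202.   8.   8.] [ 607. -102.   48.]
side key_top 0.67 [318. 390.  21.  20.] [275. 341.  62.]
side key_top 0.44 [311. 202.   7.  -0.] [ 642. -147.    1.]
side key_top 0.41 [423. 217.  1
[... 452 characters left out ...]
      3.18730740e-05,  9.00024794e+01]), 'joint_velocities': array([-0.15318536, -0.03707154, -0.07784428, -0.10573906, -0.08008613,
       -0.0467382 ]), 'joint_efforts': array([ 1.18703170e-03, -5.39477921e+01,  3.40053141e+01,  1.61848864e-03,
        1.51613212e-04, -9.11005202e-06]), 'tool_pos': array([ 205.04502218, -563.840475  ,  231.27654541]), 'eef_rot': array([[ 9.39801828e-01,  3.41719949e-01, -2.78127573e-05],
       [ 3.41719951e-01, -9.39801824e-01,  7.81083523e-05],
       [ 5.52702170e-07, -8.29105463e-05, -9.99999997e-01]]), 'wrist_force': array([-0.55821165, -0.37110455,  0.18506452]), 'torque': array([-0.04015976, -0.00443061,  0.06020436]), 'opening': 1.0014336771147387}
```

View pics/top0.png

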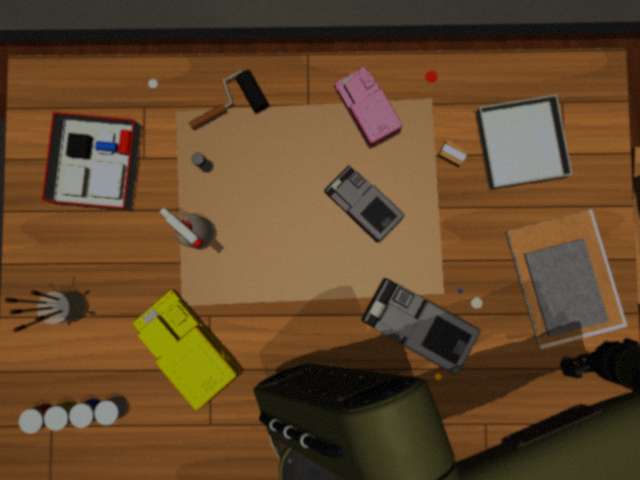

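View pics/side0.png

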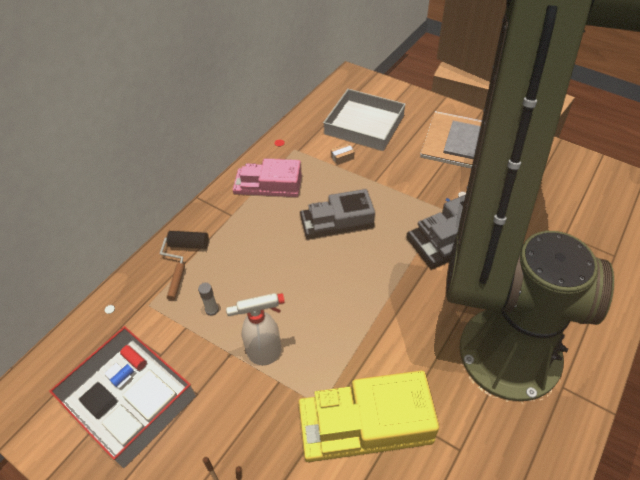

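```bash
python3 - <<'E'
from h import *
c=load('top0')
a=cv2.resize(c['pixels'][60:250,300:490,::-1],None,fx=4,fy=3.1,interpolation=cv2.INTER_CUBIC)
cv2.imwrite('pics/crop1.png',a)
E
```

```text
(no output)
```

View pics/crop1.png

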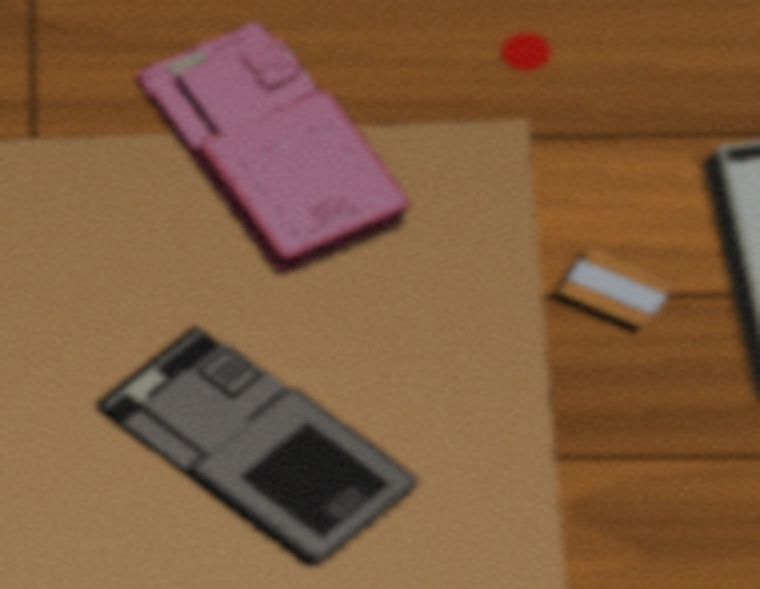

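```bash
cat > fit.py <<'E'
from h import *
from scipy.optimize import minimize
import sys
def S(q):
    x,y,a=q; c,s=np.cos(a),np.sin(a); return np.array([[c,-s,0],[s,c,0],[0,0,1]]),np.array([x,y,0])
def boxdist(p,b):
    lo=np.array(b[:3]);hi=np.array(b[3:]);m=(lo+hi)/2;h=(hi-lo)/2
    d=abs(p-m)-h; return np.linalg.norm(np.maximum(d,0),axis=1)+np.minimum(d.max(1),0)
B=[(-95,-34,0,95,58,24),(-15,-34,0,95,58,69),(-70,-18.5,24,-15,18.5,68),(-70,-34,24,-15,58,42),(-64,29,42,-36,53,49)]
def fit(p,q0):
    def f(v,full=False):
        R,t=S(v[:3]); L=(p-t-[0,0,v[3]])@R
        d=np.min([boxdist(L,b) for b in B],axis=0); d=abs(d)
        return d if full else np.minimum(d,8).mean()
    best=None
    for da in (-.15,0,.15):
        r=minimize(f,[q0[0],q0[1],q0[2]+da,0],method='Nelder-Mead',options=dict(initial_simplex=[[q0[0]+a,q0[1]+b,q0[2]+da+g,z] for a,b,g,z in[(0,0,0,0),(12,0,0,0),(0,12,0,0),(0,0,.15,0),(0,0,0,3)]],maxiter=2000,xatol=1e-3,fatol=1e-4))
        if best is None or r.fun<best.fun: best=r
    return best
def pts(c,ctr,rad=125,zmin=8):
    p=cloud(c).reshape(-1,3); p=p[~np.isnan(p).any(1)]
    k=(np.hypot(*(p[:,:2]-ctr).T)<rad)&(p[:,2]>zmin)&(p[:,2]<85); return p[k]
E
python3 - <<'E'
from fit import *
P_={}
for n in ['top0','side0']:
    c=load(n); p=pts(c,[535,-125]); P_[n]=p
    q0=[545,-120,np.arctan2(-60,-80)]
    r=fit(p,q0); print(n,len(p),r.fun,r.x[:2],np.degrees(r.x[2]),r.x[3])
r=fit(np.r_[P_['top0'],P_['side0']],q0); print(r.fun,r.x[:2],np.degrees(r.x[2]),r.x[3])
R,t=S(r.x)
for n in['top0','side0']:
    c=load(n);im=c['pixels'][:,:,::-1].copy();im=cv2.resize(im,None,fx=4,fy=4,interpolation=cv2.INTER_CUBIC)
    for b,col in zip(B,[(0,0,255),(0,255,0),(255,0,0),(0,255,255),(255,0,255)]):
        X=np.array([[b[0],b[1],b[5]],[b[3],b[1],b[5]],[b[3],b[4],b[5]],[b[0],b[4],b[5]]])@R.T+t
        cv2.polylines(im,[np.int32((proj(c,X)+.5)*4)],True,col,1)
    u=np.int32(proj(c,t)[0]*4); cv2.imwrite('pics/fit_'+n+'.png',im[max(0,u[1]-220):u[1]+220,u[0]-280:u[0]+280])
E
```

```text
top0 3018 2.3394206164135505 [ 540.59209565 -111.9285301 ] -134.7548477882635 0.07425332172414784
side0 2581 1.7092441424029596 [ 541.16541955 -110.76813612] -134.34444468114617 0.2375927085809077
2.056949982118222 [ 541.15383939 -111.05007394] -134.53924086005122 0.13678840544979504Traceback (most recent call last):
  File "<stdin>", line 8, in <module>
  File "fit.py", line 5, in S
    x,y,a=q; c,s=np.cos(a),np.sin(a); return np.array([[c,-s,0],[s,c,0],[0,0,1]]),np.array([x,y,0])
    ^^^^^
ValueError: too many values to unpack (expected 3)
```

```bash
python3 -c "
import cv2,numpy as np
a=cv2.imread('pics/fit_top0.png');b=cv2.imread('pics/fit_side0.png');cv2.imwrite('pics/fitb.png',cv2.resize(np.hstack([a[:,80:480],b[:,80:480]]),(800,440)))"
```

```text
[ WARN:0@0.017] global loadsave.cpp:275 findDecoder imread_('pics/fit_top0.png'): can't open/read file: check file path/integrity
[ WARN:0@0.017] global loadsave.cpp:275 findDecoder imread_('pics/fit_side0.png'): can't open/read file: check file path/integrity
Traceback (most recent call last):
TypeError: 'NoneType' object is not subscriptable
```

```bash
sed -i 's/x,y,a=q;/x,y,a=q[:3];/' fit.py; python3 - <<'E'
from fit import *
r=[541.1,-111.1,np.radians(-134.5)]
R,t=S(r); o=[]
for n in['top0','side0']:
    c=load(n);im=c['pixels'][:,:,::-1].copy();im=cv2.resize(im,None,fx=4,fy=4,interpolation=cv2.INTER_CUBIC)
    for b,col in zip(B,[(0,0,255),(0,255,0),(255,0,0),(0,255,255),(255,0,255)]):
        X=np.array([[b[0],b[1],b[5]],[b[3],b[1],b[5]],[b[3],b[4],b[5]],[b[0],b[4],b[5]]])@R.T+t
        cv2.polylines(im,[np.int32((proj(c,X)+.5)*4)],True,col,1)
    u=np.int32(proj(c,t)[0]*4); o.append(im[u[1]-200:u[1]+200,u[0]-200:u[0]+200])
cv2.imwrite('pics/fitb.png',np.hstack(o))
E
```

```text
(no output)
```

View pics/fitb.png

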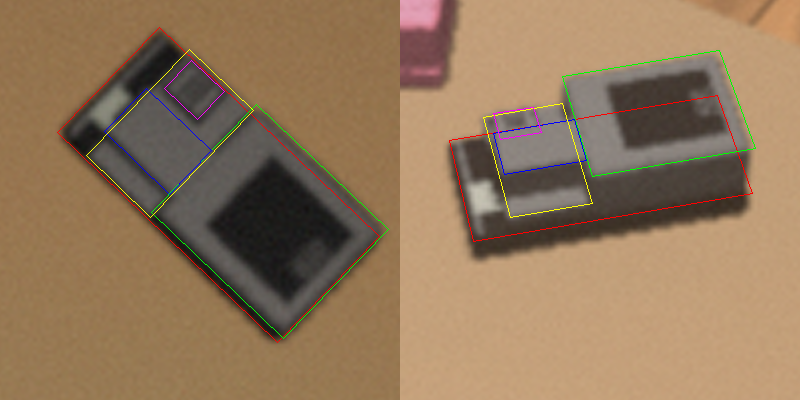

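View pics/wrist0.png

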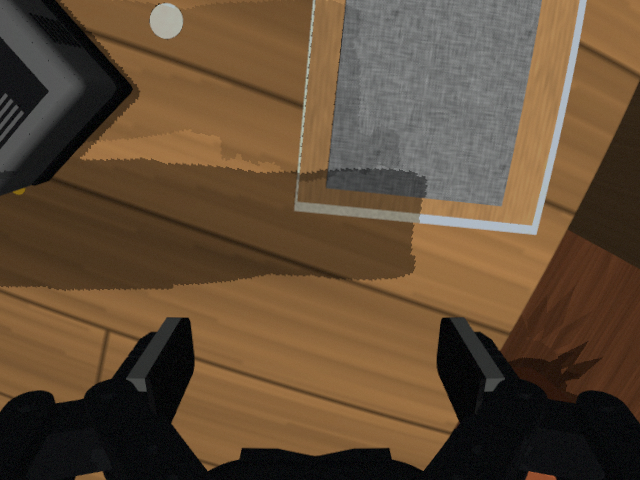

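apply_moves([
  {"slide": [2.6, 3.1, 0], "delta_rot": [0, 0, 10]},
  {"slide": [5.2, 6.2, 0], "delta_rot": [0, 0, 20]},
  {"slide": [7.8, 9.3, -0.5], "delta_rot": [0, 0, 30]},
  {"slide": [10.4, 12.4, -1], "delta_rot": [0, 0, 40]},
  {"slide": [13, 15.5, -1], "delta_rot": [0, 0, 50]},
  {"slide": [15.6, 18.6, -1], "delta_rot": [0, 0, 60]},
  {"slide": [18.2, 21.7, -1], "delta_rot": [0, 0, 70]},
  {"slide": [20.8, 24.8, -1], "delta_rot": [0, 0, 80]},
], jaw=0.576)

```text
t: 2.05
tool_pos: [413.8, -314.8, 221.5]
eef_rot: [[-0.179, 0.984, 0.0], [0.984, 0.179, -0.0], [-0.0, 0.0, -1.0]]
wrist_force: [0.7, -0.1, 0.4]
opening: 0.577
```

apply_moves([
  {"slide": [2.5, 3.1, 0], "delta_rot": [0, 0, 9]},
  {"slide": [5, 6.2, 0], "delta_rot": [0, 0, 18]},
  {"slide": [7.5, 9.3, 0], "delta_rot": [0, 0, 27]},
  {"slide": [10, 12.4, -1], "delta_rot": [0, 0, 36]},
  {"slide": [12.5, 15.5, -2], "delta_rot": [0, 0, 45]},
  {"slide": [15, 18.6, -3], "delta_rot": [0, 0, 54]},
  {"slide": [17.5, 21.7, -4], "delta_rot": [0, 0, 62]},
  {"slide": [19.7, 24.2, -5], "delta_rot": [0, 0, 69.7]},
])

```text
t: 3.05
tool_pos: [610.9, -72.5, 171.0]
eef_rot: [[-0.985, 0.174, 0.0], [0.174, 0.985, 0.0], [-0.0, 0.0, -1.0]]
wrist_force: [-0.2, -1.0, 0.7]
opening: 0.573
```

```bash
python3 - <<'E'
from fit import *
s=env.state();print(s['tool_pos'],s['eef_rot'],s['joint_positions'],s['wrist_force'])
c=grab('wrist','w1');c2=grab('side','s1');print(np.array(c['world_from_camera'])[:3,3])
R,t=S([541.1,-111.1,np.radians(-134.5)]);o=[]
c['pixels'].shape
im=c['pixels'][:,:,::-1].copy()
for b,col in zip(B,[(0,0,255),(0,255,0),(255,0,0),(0,255,255),(255,0,255)]):
    X=np.array([[b[0],b[1],b[5]],[b[3],b[1],b[5]],[b[3],b[4],b[5]],[b[0],b[4],b[5]]])@R.T+t
    cv2.polylines(im,[np.int32(proj(c,X)+.5)],True,col,1)
cv2.imwrite('pics/w1o.png',im)
a=cv2.resize(c2['pixels'][100:280,230:430,::-1],None,fx=4,fy=3.3,interpolation=cv2.INTER_CUBIC);cv2.imwrite('pics/s1c.png',a)
E
```

```text
[610.94898918 -72.50169043 171.00374343] [[-9.84752401e-01  1.73961606e-01  2.62200782e-04]
 [ 1.73961619e-01  9.84752433e-01  2.57850109e-05]
 [-2.53717256e-04  7.10047240e-05 -9.99999965e-01]] [-6.76941605e+00  2.12131238e+01 -6.10944498e+00  6.26626871e+01
  3.23789253e-03  3.24882060e+00] [-0.15315483 -1.04253888  0.6836656 ]
[533.17218452 -59.20844351 313.54108327]
```

View pics/w1o.png

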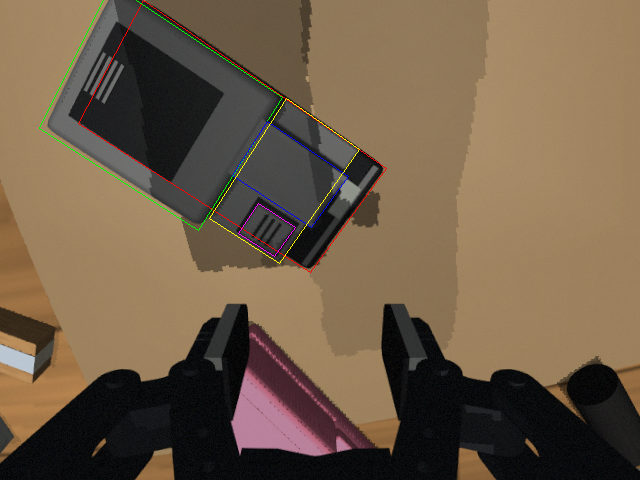

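View pics/s1c.png

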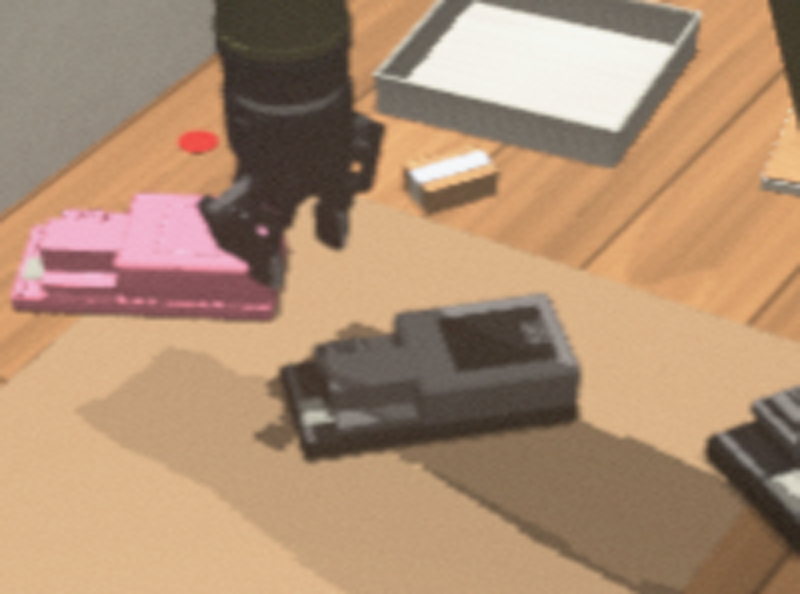

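```bash
python3 - <<'E'
from fit import *
c=load('w1')
p=pts(c,[535,-125]);
# exclude nothing near fingers: z<85
r=fit(p,[541,-111,np.radians(-134.5)]);print(len(p),r.fun,r.x[:2],np.degrees(r.x[2]),r.x[3])
s=env.state();Rt=np.array(s['eef_rot']);tp=np.array(s['tool_pos'])
L=(cloud(c)-tp)@Rt
for v in [306,312,320,335,350,365,380,395]:
    print(v,[ (u,*np.round(L[v,u],0)) for u in [212,222,230,236,242,246,386,392,400,408,416,424]])
k=(L[...,2]>-60)&(L[...,2]<30)&(abs(L[...,1])<70)&(abs(L[...,0])<30)
q=L[k];
for sg in(-1,1):
    a=q[q[:,1]*sg>0];b=a[a[:,2]>-22]; print(sg,len(a),a.min(0),a.max(0),b.min(0),b.max(0))
# expected tip pixels
for y in (-39,-24.5,24.5,39): print(proj(c,np.array([[sx,y,0] for sx in(-11,11)])@Rt.T+tp).round())
E
python3 - <<'E'
import cv2
a=cv2.imread('pics/w1.png')[290:480,150:480];cv2.imwrite('pics/w1c.png',cv2.resize(cv2.convertScaleAbs(a,alpha=2.5),None,fx=2.4,fy=2.4))
E
```

```text
46931 0.6361866564468248 [ 540.88834243 -111.80450952] -134.7124251770892 0.08721995907325256
306 [(212, np.float64(-79.0), np.float64(-86.0), np.float64(169.0)), (222, np.float64(-79.0), np.float64(-78.0), np.float64(169.0)), (230, np.float64(12.0), np.float64(-31.0), np.float64(-11.0)), (236, np.float64(11.0), np.float64(-29.0), np.float64(-10.0)), (242, np.float64(12.0), np.float64(-27.0), np.float64(-10.0)), (246, np.float64(9.0), np.float64(-27.0), np.float64(-5.0)), (386, np.float64(11.0), np.float64(23.0), np.float64(-9.0)), (392, np.float64(12.0), np.float64(25.0), np.float64(-11.0)), (400, np.float64(11.0), np.float64(28.0), np.float64(-9.0)), (408, np.float64(-79.0), np.float64(73.0), np.float64(169.0)), (416, np.float64(-79.0), np.float64(80.0), np.float64(169.0)), (424, np.float64(-79.0), np.float64(86.0), np.float64(169.0))]
312 [(212, np.float64(-84.0), np.float64(-86.0), np.float64(169.0)), (222, np.float64(-85.0), np.float64(-78.0), np.float64(170.0)), (230, np.float64(11.0), np.float64(-31.0), np.float64(-14.0)), (236, np.float64(11.0), np.float64(-29.0), np.float64(
[... 4765 characters left out ...]
64(-29.0)), (400, np.float64(-1.0), np.float64(23.0), np.float64(-42.0)), (408, np.float64(1.0), np.float64(24.0), np.float64(-44.0)), (416, np.float64(13.0), np.float64(22.0), np.float64(-60.0)), (424, np.float64(12.0), np.float64(25.0), np.float64(-58.0))]
-1 9443 [-12.0930495 -60.2915586 -59.9974618] [ 15.35313261 -24.24065615  -3.61462685] [-10.93930877 -40.25057418 -21.98628579] [ 12.28005018 -26.0114603   -3.61462685]
1 9638 [-12.33750439  20.58588703 -59.9997189 ] [14.93341591 56.52865723 -3.46710704] [-11.16624674  22.46181446 -21.99444416] [12.28319166 36.24942179 -3.46710704]
[[219. 346.]
 [214. 295.]]
[[256. 347.]
 [253. 295.]]
[[383. 347.]
 [387. 295.]]
[[421. 347.]
 [426. 295.]]
```

View pics/w1c.png

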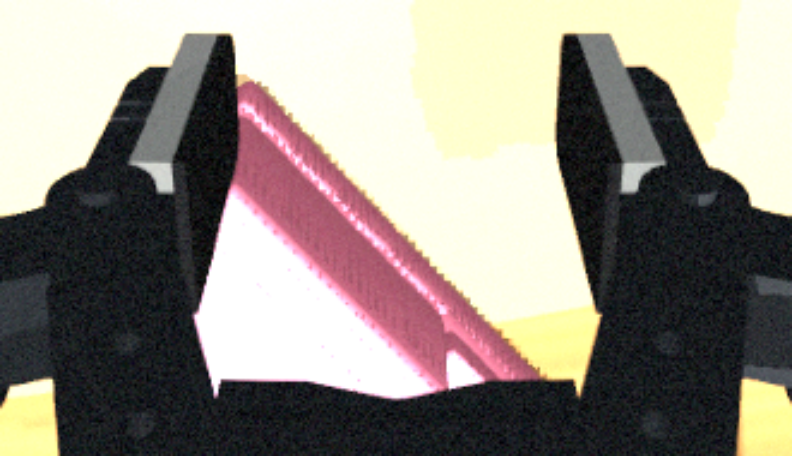

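apply_moves([
  {"slide": [0, -0.3, -4], "delta_rot": [0, 0, 0]},
  {"slide": [0, -0.3, -8], "delta_rot": [0, 0, 0]},
  {"slide": [0, -0.3, -11], "delta_rot": [0, 0, 0]},
  {"slide": [0, -0.3, -11.5], "delta_rot": [0, 0, 0]},
  {"slide": [0, -0.3, -11.5], "delta_rot": [0, 0, 0]},
])

```text
t: 3.78
tool_pos: [610.3, -77.3, 57.0]
eef_rot: [[-0.984, 0.18, 0.0], [0.18, 0.984, -0.0], [-0.0, -0.0, -1.0]]
wrist_force: [0.7, 1.0, 0.1]
opening: 0.575
```

```bash
python3 - <<'E'
from fit import *
c=grab('wrist','w2');c2=grab('side','s2');grab('top','t2')
s=env.state();print(s['tool_pos'],s['wrist_force'],s['opening'])
p=pts(c,[535,-125]);Rt=np.array(s['eef_rot']);tp=np.array(s['tool_pos'])
L=(p-tp)@Rt; k=(abs(L[:,0])<22)&(abs(L[:,1])>20)&(abs(L[:,1])<60)&(L[:,2]<6); p=p[~k]
r=fit(p,[541,-111,np.radians(-134.5)]);print(len(p),r.fun,r.x[:2],np.degrees(r.x[2]),r.x[3])
cv2.imwrite('pics/w2b.png',cv2.convertScaleAbs(c['pixels'][:,:,::-1],alpha=1.8))
a=cv2.resize(c2['pixels'][150:260,270:400,::-1],None,fx=6,fy=5.4,interpolation=cv2.INTER_CUBIC);cv2.imwrite('pics/s2c.png',a)
E
```

```text
[611.34513707 -77.18375844  58.07896932] [-0.03902208  0.07397815 -0.52777659] 0.576063868942954
99747 0.5605623394698295 [ 540.82597841 -111.94788327] -134.74994616237473 0.04610526762896164
```

View pics/w2b.png

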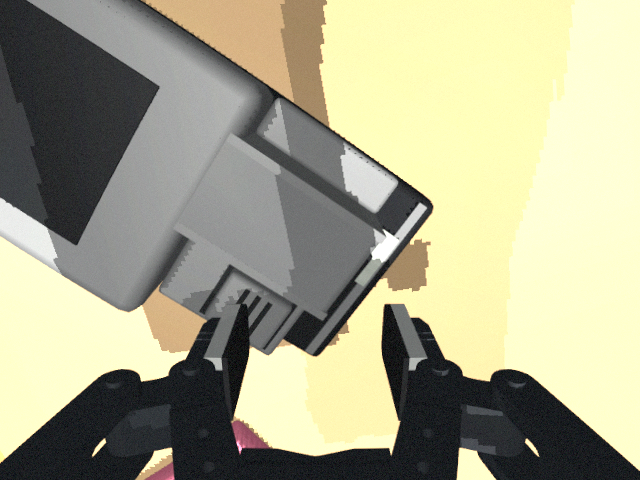

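View pics/s2c.png

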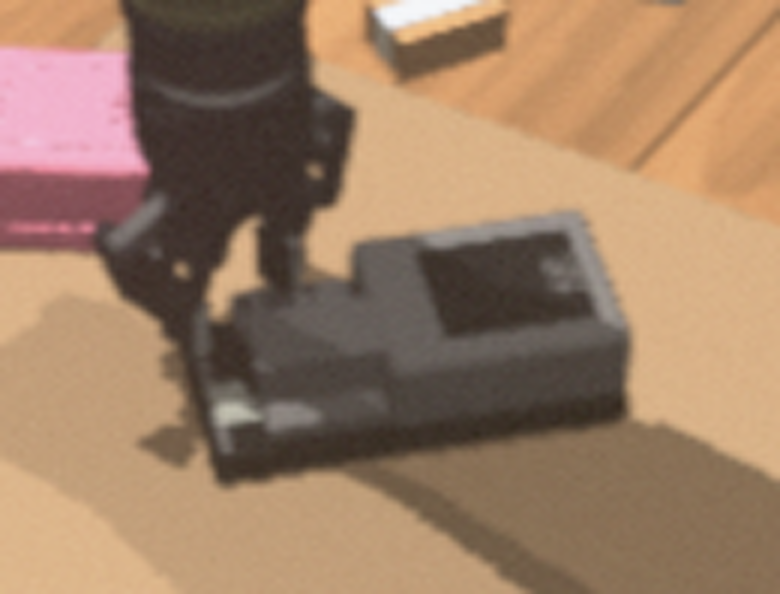

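apply_moves([
  {"slide": [0, 0.13, -0.5], "delta_rot": [0, 0, 0]},
  {"slide": [0, 0.13, -0.8], "delta_rot": [0, 0, 0]},
  {"slide": [0, 0.13, -1.0], "delta_rot": [0, 0, 0]},
  {"slide": [0, 0.13, -1.1], "delta_rot": [0, 0, 0]},
  {"slide": [0, 0.13, -1.1], "delta_rot": [0, 0, 0]},
])

```text
t: 4.55
tool_pos: [609.9, -75.5, 45.3]
eef_rot: [[-0.984, 0.179, -0.0], [0.179, 0.984, 0.0], [0.0, 0.0, -1.0]]
wrist_force: [-1.0, -0.1, 0.7]
opening: 0.577
```

```bash
python3 - <<'E'
from fit import *
c=grab('wrist','w3');c2=grab('side','s3')
for i in range(3): env.capture('top'); s=env.state();print(s['tool_pos'],s['wrist_force'],s['opening'])
R,t=S([541,-110.8,np.radians(-134.65)]);Rt=np.array(s['eef_rot']);tp=np.array(s['tool_pos'])
for q in ([11,-28,-4],[-11,-28,-4],[0,-28,-4],[11,24.5,-4],[-11,24.5,-4]): print(q,(Rt@q+tp-t)@R)
a=cv2.convertScaleAbs(c['pixels'][180:420,140:460,::-1],alpha=1.8)
b=cv2.resize(c2['pixels'][170:240,290:390,::-1],None,fx=4,fy=4,interpolation=cv2.INTER_CUBIC)
cv2.imwrite('pics/w3b.png',np.hstack([cv2.resize(a,(400,300)),cv2.copyMakeBorder(b,0,20,0,0,0)]))
E
```

```text
[610.06140301 -75.57605366  45.31207974] [-0.65944203 -0.76689618  0.68431008] 0.5782174309498389
[610.07951968 -75.58912005  45.31488905] [-0.5475152   0.07638632  0.08620535] 0.5790842377059969
[610.06544442 -75.57602246  45.28561105] [-0.13782334 -0.69954897  1.30829628] 0.5731943887904547
[11, -28, -4] [-44.27072209  31.08842024  49.28650858]
[-11, -28, -4] [-56.67896537  49.25529941  49.28616153]
[0, -28, -4] [-50.47484373  40.17185982  49.28633506]
[11, 24.5, -4] [-87.6235019    1.47783968  49.28515108]
[-11, 24.5, -4] [-100.03174518   19.64471885   49.28480402]
```

View pics/w3b.png

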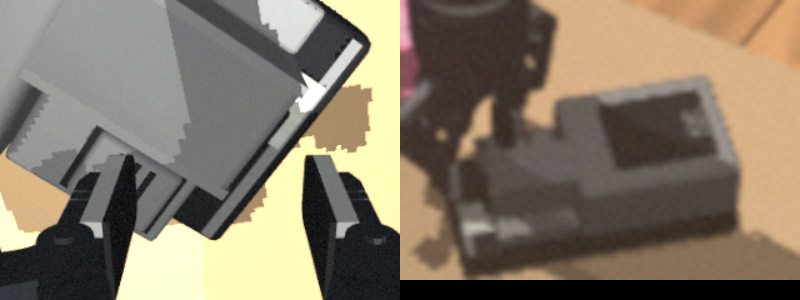

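apply_moves([
  {"slide": [0, 0, -0.15], "delta_rot": [0, 0, 0]},
  {"slide": [0, 0, -0.3], "delta_rot": [0, 0, 0]},
  {"slide": [0, 0, -0.45], "delta_rot": [0, 0, 0]},
  {"slide": [0, 0, -0.55], "delta_rot": [0, 0, 0]},
  {"slide": [0, 0, -0.55], "delta_rot": [0, 0, 0]},
])

```text
t: 5.42
tool_pos: [610.5, -75.4, 40.2]
eef_rot: [[-0.984, 0.179, 0.001], [0.179, 0.984, 0.0], [-0.001, 0.0, -1.0]]
wrist_force: [-0.3, 1.6, 4.3]
opening: 0.579
```

```bash
python3 - <<'E'
from fit import *
c=grab('wrist','w4');c2=grab('side','s4')
for i in range(4): env.capture('top'); s=env.state();print(s['tool_pos'],s['wrist_force'],s['torque'],s['opening'])
a=cv2.convertScaleAbs(c['pixels'][180:420,140:460,::-1],alpha=1.8)
b=cv2.resize(c2['pixels'][170:240,290:390,::-1],None,fx=4,fy=4,interpolation=cv2.INTER_CUBIC)
cv2.imwrite('pics/w4b.png',np.hstack([cv2.resize(a,(400,300)),cv2.copyMakeBorder(b,0,20,0,0,0)]))
E
```

```text
[610.50378779 -75.42941551  40.12905865] [0.49716008 2.09744118 5.1638736 ] [ 0.25307553  0.01179063 -0.05087027] 0.5764799431575105
[610.47238518 -75.4623151   40.10281415] [-0.52169746  1.83498423  5.16463157] [ 0.30271792 -0.00701127 -0.16338151] 0.5772450770054842
[610.5067832  -75.43281088  40.11762693] [0.11834747 1.85726918 5.27600425] [ 0.26822098 -0.02372674 -0.04746929] 0.5760933124327239
[610.49899994 -75.43343965  40.13693338] [0.42012669 2.13836662 4.42918727] [ 0.29098759  0.03070684 -0.06210811] 0.577182753486503
```

View pics/w4b.png

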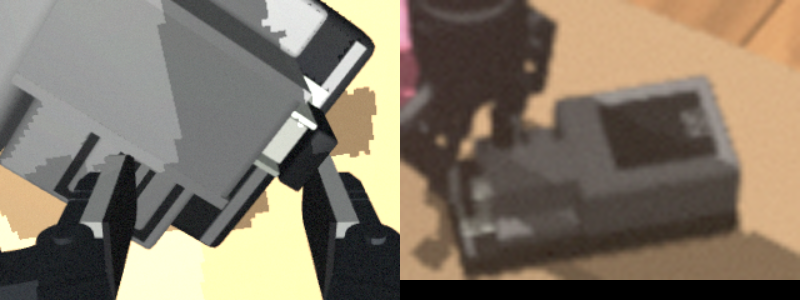

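```bash
python3 - <<'E'
from fit import *
s=env.state();Rt=np.array(s['eef_rot']);tp=np.array(s['tool_pos'])
for n in ['w3','w4']:
    c=load(n);p=cloud(c)
    R,t=S([540.83,-111.9,np.radians(-134.7)])
    L=(p-t)@R; k=(L[...,2]>52)&(L[...,2]<63)&(abs(L[...,1])<12)&(L[...,0]<-71.5)&(L[...,0]>-125)
    T=(p-tp)@Rt; 
    q=L[k&(abs(T[...,1])<22)];print(n,len(q)); 
    if len(q):
        print(np.percentile(q,[1,50,99],axis=0).round(1))
        for y0 in range(-10,10,4):
            a=q[(q[:,1]>=y0)&(q[:,1]<y0+4)]
            if len(a): print(y0,len(a),a[:,0].min().round(1),np.median(a[:,2]).round(1))
c=load('w4');a=cv2.convertScaleAbs(c['pixels'][230:370,320:460,::-1],alpha=2.2);cv2.imwrite('pics/w4z.png',cv2.resize(a,None,fx=4,fy=4,interpolation=cv2.INTER_CUBIC))
E
```

```text
w3 147
[[-74.7  -8.3  56. ]
 [-73.8  -1.4  57.7]
 [-73.1   8.8  58.9]]
-10 27 -74.7 57.8
-6 40 -74.7 57.8
-2 31 -74.5 57.6
2 25 -74.7 57.7
6 24 -74.4 57.7
w4 1565
[[-87.5 -10.   52.1]
 [-80.3   1.3  54.8]
 [-74.5   7.8  58.8]]
-10 147 -81.0 53.8
-6 299 -83.4 53.2
-2 395 -86.3 53.7
2 431 -88.2 56.6
6 275 -88.2 56.1
```

View pics/w4z.png

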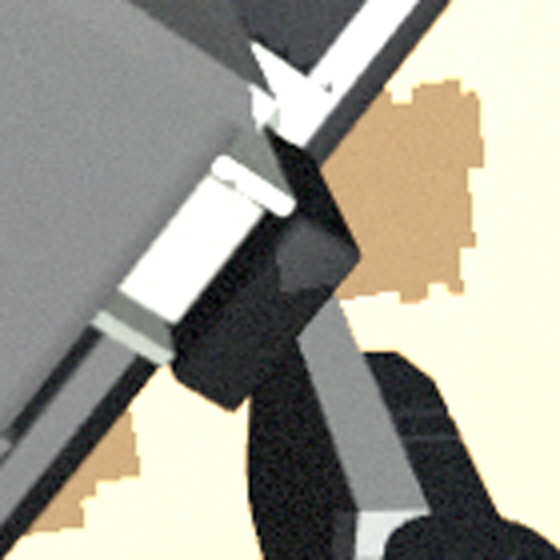

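```bash
python3 - <<'E'
from fit import *
c=grab('wrist','w5');p=cloud(c);R,t=S([540.83,-111.9,np.radians(-134.7)]);L=((p-t)@R).reshape(-1,3)
L=L[(abs(L[:,1])<8)&(L[:,2]>45)&(L[:,2]<64)]
for x in range(-90,-70,2):
    a=L[(L[:,0]>=x)&(L[:,0]<x+2)]
    if len(a): print(x,len(a),np.percentile(a[:,2],[50,95]).round(1),a[:,0].min().round(1))
s=env.state();print(s['t'],s['tool_pos'],s['wrist_force'])
E
```

```text
-90 148 [59.1 63.3] -90.0
-88 236 [57.8 58.7] -88.0
-86 279 [57.9 58.8] -86.0
-84 278 [57.9 58.9] -84.0
-82 510 [54.5 58. ] -82.0
-80 283 [52.9 55.9] -80.0
-78 277 [52.9 55.9] -78.0
-76 144 [53.2 56. ] -76.0
-74 1 [56.5 56.5] -73.9
5.775 [610.46190386 -75.42589769  40.10788166] [0.41497725 2.08293177 5.38713053]
```

```bash
python3 - <<'E'
from bench import env
print(env.hand_in()); s=env.state();print(s['t'],s['tool_pos'],s['wrist_force'])
E
```

```text
the job is handed in; nothing more can be done
None
the job is handed in; nothing more can be done
```

The job is handed in: I pressed the release key with one finger, and the other finger trapped the tray as it sprang out. No verdict was reported.

**Choice of stapler:** I used the small grey one at top-camera pixel (364, 204). I left the pink one (368, 107), the yellow one (185, 350) and the larger grey one (420, 325) alone.

**How it was done:** I set the jaws about 49 mm apart, diagonally, so that one pad stood over the key and the corner of the other stood ahead of the tray's nose. Then I pressed straight down about 5 mm. The tray shot out against the waiting finger, and the arm still holds that pose.

**Last checks:**
- **Tray position:** the nose stands at about x = -88 mm in the stapler's frame, about 14 mm out of its latched place. The allowed range is -78 to -110 mm.
- **Level:** the nose block's top is still at z ≈ 58 mm, the same as when latched.
- **Holding force:** the sideways wrist force stayed steady at about 2 N, close to the tray spring's push. Its direction was mostly world +y rather than straight along the tray's path. I put this down to the diagonal pad and friction, but did not check it.
- **Other readings:** the upward force from the key was about 5 N, and the clock stood at about 5.8 s.
- **Bystanders:** I did not measure the bottle, carton and glue stick again at the end. The planned path kept clear of them.
- **After handing in:** I could get no further state reading, so the final second is unchecked.

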